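# Square the flat-edged spotting turntable to its alignment bar

## Robot

A 6-joint arm with a two-finger parallel gripper is mounted at the origin on the work surface. World frame = base frame: x ahead of the robot, y to its left, z up, the work surface at z = 0. Lengths are in mm, angles in rad, forces in N, time in s.
With the tool pointing down it reaches from about 400 to 925 mm from the base axis. Payload 12.5 kg.
Tool frame: the origin (TCP) lies where the fingers leave the gripper's body, on its centre line; the fingertips stand 78 mm ahead of it and the grasp point (between the pads) lies 59 mm ahead of it (env.tip_extent is the distance from the TCP to the fingertips, in mm); z points along the fingers, y is the direction in which the jaws open and shut (so a half turn about z gives the same grasp; the last joint's range is limited). The gripper opens to 95 mm and grips with 3 to 60 N. Pads are 20 mm wide; open, the fingers measure 119 mm over their backs; the gripper's body (75 mm by 180 mm) begins 59 mm behind the grasp point.
Start: joints at [-1.452, 0.491, 1.559, -0, 1.092, -0.106], TCP at [139.341, -609.28, 292.261] pointing down, gripper open.
Joint ranges: [-3.1, 3.1], [-0.84, 2.19], [0.05, 2.79], [-1.13, 4.28], [0.06, 2.93], [-2.69, 2.69]. Speed limits (rad/s): [2.22, 2.22, 2.79, 3.14, 3.14, 3.14].

## Interface

Orientations are given as [roll, pitch, yaw] about the fixed x, y, z axes, in that order (R = Rz(yaw) Ry(pitch) Rx(roll)).
In Python, from cell import env gives the robot as it stands. The module is installed in compiled form; this text tells all that it offers.
- The arm moves only by the tool play_rows, never from a script. Its argument "targets" is a list of rows, each an object with "linear": the shift along the tool's x, y, z in mm, a list of three; "turn": the turn about the tool's z in rad. A call has 1 to 20 rows; each row is the pose to reach, as a shift and turn from the pose commanded when the call began, along the tool's axes at that moment; what a row does not reach only later rows make up. A row lasts 1/8 s, in which the tool goes at most 62.5 mm and 10.7 degrees, less where a joint would pass 70% of its speed; a pose out of reach is approached as far as the arm can. A call with a gripper value outside its range is refused whole. "hand" is the finger opening in mm, from 0 to 95.1, set as the call begins (left out, the last holds). The fingers move at their own pace and stop on an object; the grip force is fixed at half the most. Time passes only in rows, so rows that repeat a pose let the fingers close. It gives the time, the measured TCP pose, the force and the opening at its end, in the units of the state.
- env.state(): the state, without advancing time (a new reading comes with each control period).
- env.read_camera(name): name is "scene" or "side" or "wrist"; returns (picture, depth): 420x560x3 uint8, red, green, blue; 420x560 float32, mm along the optical axis (not along the pixel's ray), 0 where there is no reading.
- env.camera_params(name): a dict with "fx", "fy", "cx", "cy" (pixels), "R" (3x3) and "t" (3): a world point X has camera coordinates R X + t. Camera axes: x right, y down, z forward; pixel columns grow to the right and rows downward; lengths in mm; the calibration is good to about 2 mm. A picture is of the moment at which its call begins: read the wrist's pose just before it. camera_params takes no time and is no camera call; for the wrist camera it gives the pose at the moment of the call.
- env.job_done(): hands the job in, once; it reports no verdict.
The state is a dict: "t": time; "joints": joint angles; "qvel": joint speeds; "tau": joint torques, N m; "eef_pos": TCP position; "tcp_rot": TCP orientation; "ft_force": force on the tool from outside, world axes, zero at the start; "moment": the same for the moment, N m; "opening": opening from 0.0 (shut) to 1.0 (fully open).
Only numpy, scipy, OpenCV 4.12 (cv2) and the standard library are available. Lean on these libraries where they do the work, as an engineer would, in place of code of your own. Each camera call takes 0.05 s, during which the arm holds its last target.

## Task

Two cork turntables stand on the darkroom counter. Turn the one with a flat edge by its finger pin until its flat lies against the alignment bar, and leave it there. Leave the plain round turntable as it is.

Things in the scene. Friction and masses are not known exactly. Their poses are not given: they have to be found in the camera images.
- station: Fixed steel base. Origin on the disc's turning axis at counter height; x points level to the steel bar, which lies across x; a 2-3 N spring holds it on the disc's edge: 80 mm from the axis on the round rim, 60 mm on the flat; it draws the disc square from within about 20 degrees. Bar 14 wide, 130 long, top 33 mm above the counter; block behind it, to 133 mm from the axis, 36 mm high.
- flat_disc (a joint): Cork disc, 160 mm across, one 106 mm flat 60 mm from its axis; top 32 mm above the counter, fixed glass square on it (56 mm, top 37 mm). Angle in rad, counter-clockwise from above. Flat on the bar at 0 and, a whole turn on, at 6.283; starts 1.1 to 5.2, turns either way (stops -1.2, 7.5). Light friction (under 3 N at the pin); stays where left.
- finger_pin (a point): Top of the flat-edged disc's upright chrome finger pin: round, 14 mm in diameter, from the cork face at 32 mm up to 70 mm above the counter, 58 mm from the axis, exactly opposite the flat. With the flat on the bar the pin is on the station's -x side.
- round_pin (a point): Top of the like chrome pin (14 mm in diameter, top 70 mm above the counter, 58 mm from its disc's axis) on the bystander, a plain round 160 mm cork turntable with no flat, glass or bar. Not to be turned.
Not all that is in view belongs to the job. Leave any pink or red look-alike of the station alone.

How it is judged (in metres and radians):
At the end, for the whole second after the job is handed in: The flat-edged disc is at rest with its flat parallel to the alignment bar within 10 degrees (joint at 0 or 6.283, +-0.175 rad), the flat facing the bar ((value of joint flat_disc between -0.175 and 0.175 rad or value of joint flat_disc between 6.108 and 6.458 rad) and velocity of joint flat_disc between -0.05 and 0.05 rad/s); the robot touches nothing.
It fails at once if the plain round turntable is turned (its pin moves more than 15 mm) (distance of round_pin from where it was at the start of the episode above 0.015 m).
It also fails if it takes over 38 s, if anything falls off the work surface, if the arm or the gripper's body presses on something with over 40 N, if the wrist force passes 120 N, or if a joint passes its speed limit or range.

## Working session

There is one attempt and no reset: what is moved stays moved. The work goes in short steps, Python scripts to look and compute and a tool call to move; the robot and the scene stay as the last step left them, time stands still between calls to the robot, and variables do not carry over. Pictures are saved under pics/ and viewed, and the job is handed in when it is done.

Besides the shell and the picture viewer there is one more tool, called after "Call:" in YAML: its name, and indented under it one key for each argument. play_rows: Moves the arm, as the interface text tells. Its arguments: {"type":"object","properties":{"targets":{"type":"array","items":{"type":"object","properties":{"linear":{"type":"array","items":{"type":"number"}},"turn":{"type":"number"}}}},"hand":{"type":"number"}},"required":["targets"]}

```bash
mkdir -p pics
python3 - <<'E'
from cell import env
import cv2,numpy as np,pickle
s=env.state();print(s)
d={}
for n in("scene","side"):
    p,z=env.read_camera(n);d[n]=(p,z,env.camera_params(n));cv2.imwrite(f"pics/{n}0.png",p[:,:,::-1]);print(n,d[n][2])
pickle.dump(d,open("v0.pkl","wb"))
E
```

```text
{'t': 0.0, 'joints': array([-1.45162261e+00,  4.91571273e-01,  1.55945188e+00,  3.93404395e-06,
        1.09167074e+00, -1.05609490e-01]), 'qvel': array([ 0.00067396,  0.00049595, -0.00064646,  0.00132028,  0.00011276,
       -0.0016603 ]), 'tau': array([-5.38498687e-03, -6.12653446e+01, -2.58183146e+01,  6.90437132e-02,
        4.82828706e-02, -1.17013687e-04]), 'eef_pos': array([ 139.30824553, -609.12078227,  291.65358025]), 'tcp_rot': array([-3.14049792e+00, -1.19554195e-04,  2.24781329e-01]), 'ft_force': array([ 0.16386246,  0.29546364, -0.70084988]), 'moment': array([ 0.04986274, -0.00208629,  0.01850407]), 'opening': 0.9997454804400736}
scene {'fx': 488.97509808856177, 'fy': 488.97509808856177, 'cx': 281.1415190943389, 'cy': 201.19991164038709, 'R': array([[ 0.52251239,  0.85245893,  0.01716334],
       [ 0.58252947, -0.342216  , -0.73725682],
       [-0.62260759,  0.39522398, -0.67539455]]), 't': array([-318.9071088 , -216.57209332, 1692.23425328])}
side {'fx': 449.8468228289148, 'fy': 449.8468228289148, 'cx': 279.3843197393009, 'cy': 207.42591565218018, 'R': array([[ 0.99093139, -0.13272528, -0.02095189],
       [-0.09133446, -0.55095905, -0.82951922],
       [ 0.09855454,  0.82391027, -0.55808501]]), 't': array([-501.07144883,  157.76341322,  998.428919  ])}
```

View pics/scene0.png

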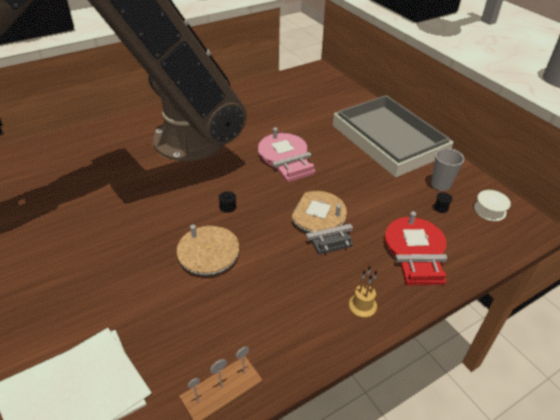

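View pics/side0.png

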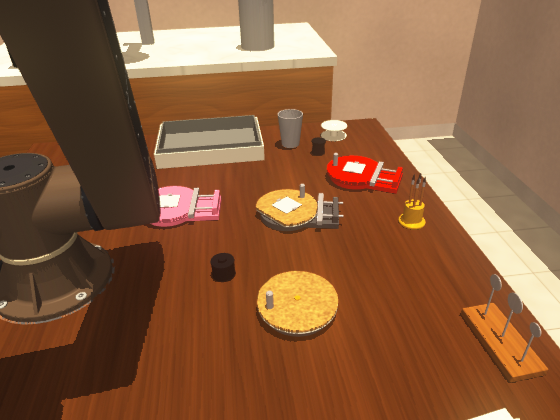

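The scene view shows the flat cork disc at (320,212) with its pin at (338,210) and its bar at (330,233). The round bystander is at (208,250). In the side view the disc is at (288,208), its pin at (302,190) and its bar at (322,208). Next I'll zoom in and measure.

```bash
cat > h.py <<'E'
import numpy as np,cv2,pickle
def ray(c,u,v):
    d=c['R'].T@np.array([(u-c['cx'])/c['fx'],(v-c['cy'])/c['fy'],1.]);o=-c['R'].T@c['t'];return o,d
def onz(c,u,v,z):
    o,d=ray(c,u,v);return o+d*(z-o[2])/d[2]
def proj(c,X):
    p=c['R']@np.asarray(X,float)+c['t'];return p[0]/p[2]*c['fx']+c['cx'],p[1]/p[2]*c['fy']+c['cy']
def corkmask(p):
    h=cv2.cvtColor(p,cv2.COLOR_RGB2HSV);return cv2.inRange(h,(12,80,130),(28,255,255))
E
python3 - <<'E'
from h import *
d=pickle.load(open("v0.pkl","rb"))
t=[]
for n,(x0,y0) in (("scene",(280,180)),("side",(245,170))):
    p,z,c=d[n]; cr=p[y0:y0+75,x0:x0+100,::-1]
    t.append(cv2.resize(cr,None,fx=4,fy=4,interpolation=cv2.INTER_CUBIC))
    m=corkmask(p);N,l,st,ce=cv2.connectedComponentsWithStats(m)
    for i in range(1,N):
        if st[i,4]>150:
            print(n,st[i],ce[i],onz(c,*ce[i],32))
cv2.imwrite("pics/zoom0.png",np.hstack(t))
E
```

```text
scene [ 292  191   56   40 1339] [319.1896938  211.12023898] [554.7375673  160.17918524  32.        ]
scene [ 176  225   63   48 2339] [207.58956819 248.93843523] [ 524.40479684 -173.08091912   32.        ]
scene [349 285  28  33 597] [363.8358459  302.46063652] [866.83993494  72.14930825  32.        ]
scene [ 179  356   83   64 2374] [220.04928391 388.75652906] [ 883.68250384 -314.2066768    32.        ]
side [108   0  32  32 785] [123.87515924  15.00127389] [-262.43563787 2838.76052361   32.        ]
side [ 147    0   93   30 2517] [192.780294    13.47119587] [ 238.85065836 2770.90372123   32.        ]
side [  129     0   431   280 51409] [411.14548036  90.14935128] [1178.05685727  920.76763765   32.        ]
side [122  43  27  20 339] [133.5339233   53.12389381] [ -50.66435746 1753.23243681   32.        ]
side [  0  84  31  18 390] [13.1025641  91.73333333] [-489.80164875 1226.09588433   32.        ]
side [  0 107  43  18 544] [ 18.90808824 115.53125   ] [-370.33681233  935.31300621   32.        ]
side [  0 121  50  12 293] [ 26.61433447 128.4334471 ] [-300.0142253  801.4518772   
[... 199 characters left out ...]
   ]
side [426 180  90 113 162] [471.12345679 237.95679012] [945.64395832 -46.18256025  32.        ]
side [397 183  29  47 743] [413.41588156 211.5948856 ] [856.0273267   77.27369827  32.        ]
side [ 255  186   63   41 1482] [288.02361673 205.9365722 ] [549.4814732  154.05532319  32.        ]
side [  0 249  60  16 270] [ 28.51851852 259.45185185] [-54.42782603  36.21661241  32.        ]
side [ 256  251   93   83 4570] [299.90350109 297.63588621] [ 524.17443967 -172.65796367   32.        ]
side [  0 288  92  29 924] [ 42.93290043 305.27705628] [  20.16211901 -115.51935502   32.        ]
side [ 443  301  113  119 5591] [501.90216419 371.7994992 ] [ 823.89397979 -389.66488521   32.        ]
```

View pics/zoom0.png

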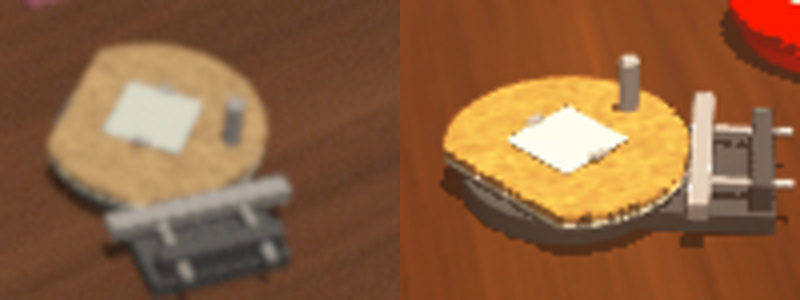

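Run:
```python
from h import *
d=pickle.load(open("v0.pkl","rb"))
C={n:d[n][2] for n in d}
S=lambda x,y:(280+x/4-.4,180+y/4-.4)
T=lambda x,y:(245+(x-400)/4-.4,170+y/4-.4)
def g(a,n,z):return np.mean([onz(C[n],*q,z) for q in a],0)
print("glass",g([S(125,82),S(202,98),S(184,153),S(103,132)],"scene",37),g([T(568,106),T(628,138),T(566,172),T(508,140)],"side",37))
print("pin",onz(C["scene"],*S(236,100),70),onz(C["side"],*T(629,61),70))
# bar top face centre-line ends
for n,a in(("scene",[S(107,216),S(290,184)]),("side",[T(703,95),T(699,212)])):
    print("bar",n,[onz(C[n],*q,33).round(1) for q in a])
# glass, round disc by mask
for n,b in(("scene",(290,185,350,235)),("side",(250,170,312,225))):
    p=d[n][0];h=cv2.cvtColor(p,cv2.COLOR_RGB2HSV);m=cv2.inRange(h,(0,0,185),(180,70,255));k=np.zeros_like(m);k[b[1]:b[3],b[0]:b[2]]=m[b[1]:b[3],b[0]:b[2]]
    N,l,st,ce=cv2.connectedComponentsWithStats(k);i=1+np.argmax(st[1:,4]);print("glassmask",n,st[i],onz(C[n],*ce[i],37))
```

```text
glass [548.4222074  159.91354707  37.        ] [545.65520325 155.09985982  37.        ]
pin [591.97006003 196.49734648  70.        ] [591.72913847 189.80163649  70.        ]
bar scene [array([610.4,  79.2,  33. ]), array([649.2, 204.8,  33. ])]
bar side [array([643.9, 198.5,  33. ]), array([613.7,  67.8,  33. ])]
glassmask scene [306 200  25  18 291] [548.48249331 159.70379066  37.        ]
glassmask side [272 197  30  16 267] [544.50985696 154.79752889  37.        ]
```

```bash
cat >> h.py <<'E'
def rows(p0,yaw0,P,Y):
    c,s=np.cos(yaw0),np.sin(yaw0)
    X=np.array([c,s,0]);Yt=np.array([s,-c,0]);Z=np.array([0,0,-1.])
    return [[round(float((np.array(p)-p0)@a)) for a in(X,Yt,Z)]+[round(-(y-yaw0),3)] for p,y in zip(P,Y)]
E
python3 - <<'E'
from h import *
p0=np.array([139.3,-609.3,292.3]);y0=.2248
W=np.array([[139.3,-609.3,292.3],[480,-350,280],[592,193,240]])
L=np.r_[0,428,428+555]
f=np.array([.02,.06,.11,.16,.215,.27,.325,.38,.435,.49,.545,.6,.655,.71,.765,.82,.87,.92,.97,1]);l=f*L[-1]
P=np.c_[[np.interp(l,L,W[:,i]) for i in range(3)]].T
for r in rows(p0,y0,P,y0+f*(np.radians(38.3)-y0)):print(r)
E
```

```text
[18, -8, 1, np.float64(-0.009)]
[54, -24, 2, np.float64(-0.027)]
[99, -45, 3, np.float64(-0.049)]
[143, -65, 5, np.float64(-0.071)]
[193, -87, 6, np.float64(-0.095)]
[242, -110, 8, np.float64(-0.12)]
[291, -132, 9, np.float64(-0.144)]
[340, -154, 11, np.float64(-0.169)]
[390, -177, 12, np.float64(-0.193)]
[412, -226, 16, np.float64(-0.217)]
[435, -275, 20, np.float64(-0.242)]
[457, -324, 24, np.float64(-0.266)]
[479, -373, 28, np.float64(-0.291)]
[502, -422, 32, np.float64(-0.315)]
[524, -471, 36, np.float64(-0.339)]
[547, -520, 40, np.float64(-0.364)]
[567, -565, 43, np.float64(-0.386)]
[588, -610, 47, np.float64(-0.408)]
[608, -654, 50, np.float64(-0.43)]
[620, -681, 52, np.float64(-0.444)]
```

Call:
play_rows:
  targets:
    - {"linear": [18, -8, 1], "turn": -0.01}
    - {"linear": [54, -24, 2], "turn": -0.03}
    - {"linear": [99, -45, 3], "turn": -0.05}
    - {"linear": [143, -65, 5], "turn": -0.07}
    - {"linear": [193, -87, 6], "turn": -0.1}
    - {"linear": [242, -110, 8], "turn": -0.12}
    - {"linear": [291, -132, 9], "turn": -0.14}
    - {"linear": [340, -154, 11], "turn": -0.17}
    - {"linear": [390, -177, 12], "turn": -0.19}
    - {"linear": [412, -226, 16], "turn": -0.22}
    - {"linear": [435, -275, 20], "turn": -0.24}
    - {"linear": [457, -324, 24], "turn": -0.27}
    - {"linear": [479, -373, 28], "turn": -0.29}
    - {"linear": [502, -422, 32], "turn": -0.32}
    - {"linear": [524, -471, 36], "turn": -0.34}
    - {"linear": [547, -520, 40], "turn": -0.36}
    - {"linear": [567, -565, 43], "turn": -0.39}
    - {"linear": [588, -610, 47], "turn": -0.41}
    - {"linear": [608, -654, 50], "turn": -0.43}
    - {"linear": [620, -681, 52], "turn": -0.444}
  hand: 40

```text
t: 2.6
eef_pos: [591.1, 195.9, 239.8]
tcp_rot: [-3.141, 0.0, 0.672]
ft_force: [-0.8, -0.7, 0.4]
opening: 0.422
```

Call:
play_rows:
  targets:
    - {"linear": [0, 0, 0], "turn": 0}
    - {"linear": [0, 0, 0], "turn": 0}

```text
t: 2.85
eef_pos: [591.3, 192.9, 240.1]
tcp_rot: [-3.141, 0.001, 0.669]
ft_force: [-0.0, 0.3, 0.1]
opening: 0.419
```

Run:
```python
from cell import env
import cv2,pickle
s=env.state();print(s['t'],s['eef_pos'],s['tcp_rot'],s['joints'],s['opening'])
c=env.camera_params("wrist");p,z=env.read_camera("wrist");pickle.dump((p,z,c),open("w1.pkl","wb"));cv2.imwrite("pics/w1.png",p[:,:,::-1])
```

```text
2.85 [591.2749151  192.86402053 240.10213508] [-3.14149782e+00  6.44729535e-04  6.69332637e-01] [ 2.09206059e-01  5.40387404e-01  1.62369026e+00 -2.42723809e-04
  9.78134792e-01  1.11080542e+00] 0.4193549134997746
```

View pics/w1.png

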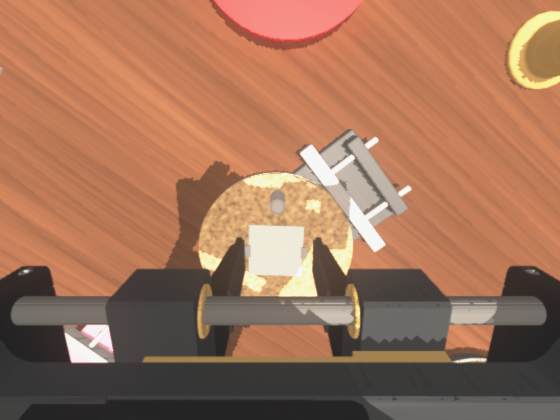

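The wrist view shows the pin top at about (278,203), the glass at (277,250) and the bar from (308,150) to (378,245).

Run:
```python
from h import *
p,z,c=pickle.load(open("w1.pkl","rb"))
cr=p[140:290,190:390,::-1];cv2.imwrite("pics/w1z.png",cv2.resize(cr,None,fx=4,fy=4,interpolation=cv2.INTER_CUBIC))
print(z[195:215:3,278], z[195:215:3,270]); o=-c['R'].T@c['t'];print(o)
h=cv2.cvtColor(p,cv2.COLOR_RGB2HSV);m=cv2.inRange(h,(0,0,170),(180,70,255));k=np.zeros_like(m);k[222:278,245:308]=m[222:278,245:308]
N,l,st,ce=cv2.connectedComponentsWithStats(k);i=1+np.argmax(st[1:,4]);print(st[i],onz(c,*ce[i],37))
for q in((278,196),(278,200),(278,207)):print(onz(c,*q,70))
for q in((307,151),(379,244)):print(onz(c,*q,33))
```

```text
[286.96252 276.73734 274.00412 274.08597 274.8722  275.71646 276.3446 ] [310.02948 311.1125  288.95618 274.9936  275.41458 315.20453 316.6371 ]
[655.08610694 244.00641636 333.12728378]
[ 245  225   63   53 2958] [547.16071894 160.86780346  37.        ]
[600.95009297 201.13721611  70.        ]
[598.13186435 198.90754285  70.        ]
[593.14827349 194.96471891  70.        ]
[644.95561213 200.89723665  33.        ]
[617.94285294  81.26443387  33.        ]
```

View pics/w1z.png

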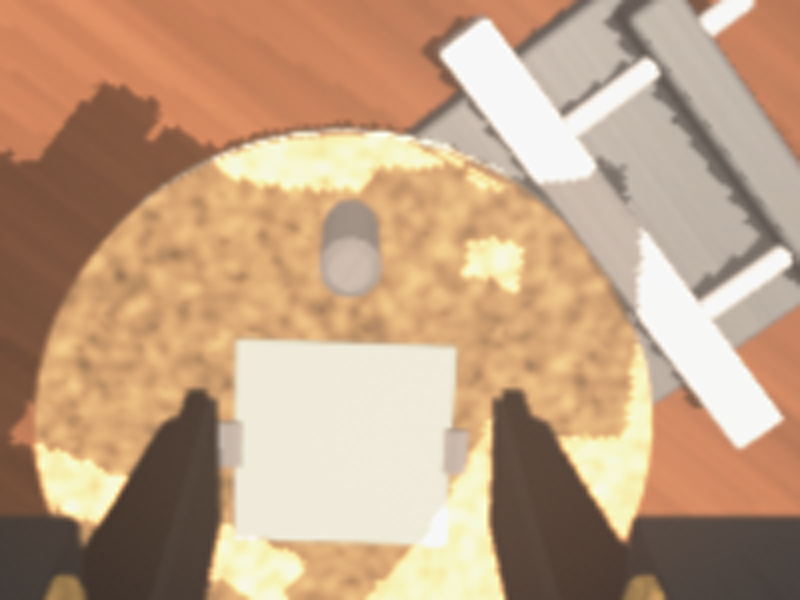

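Call:
play_rows:
  targets:
    - {"linear": [1, 0, 15], "turn": 0}
    - {"linear": [2, 0, 40], "turn": 0}
    - {"linear": [2, 0, 65], "turn": 0}
    - {"linear": [2, 0, 85], "turn": 0}
    - {"linear": [2, 0, 100], "turn": 0}
    - {"linear": [2, 0, 110], "turn": 0}
    - {"linear": [2, 0, 116], "turn": 0}
    - {"linear": [2, 0, 116], "turn": 0}

```text
t: 3.9
eef_pos: [593.5, 194.0, 124.1]
tcp_rot: [3.142, 0.0, 0.669]
ft_force: [0.6, 1.0, -0.1]
opening: 0.423
```

Call:
play_rows:
  targets:
    - {"linear": [0, 0, 0], "turn": 0}
    - {"linear": [0, 0, 0], "turn": 0}
    - {"linear": [0, 0, 0], "turn": 0}
  hand: 20

```text
t: 4.28
eef_pos: [593.6, 194.1, 124.5]
tcp_rot: [3.141, -0.0, 0.669]
ft_force: [-0.0, 0.8, -0.4]
opening: 0.22
```

Run:
```python
from cell import env
import cv2,pickle
from h import *
s=env.state();print(s['t'],s['eef_pos'],s['tcp_rot'],s['ft_force'],s['opening'])
t=[]
for n,(x0,y0) in (("scene",(280,150)),("side",(245,140))):
    p,z=env.read_camera(n);t.append(cv2.resize(p[y0:y0+100,x0:x0+100,::-1],None,fx=4,fy=4,interpolation=cv2.INTER_CUBIC))
cv2.imwrite("pics/z2.png",np.hstack(t))
p0=np.array([593,194.4,124]);y0=.669
A=np.array([547,159]);
for step in(.1,):
  th=y0+np.cumsum([.02,.05,.08]+[.1]*17)
  P=[[A[0]+58*np.cos(a),A[1]+58*np.sin(a),124] for a in th]
  for a,r in zip(th,rows(p0,y0,P,th)):print(round(np.degrees(a)),r)
```

```text
4.275 [593.58401176 194.05933657 124.50362837] [ 3.14129352e+00 -4.06310053e-04  6.68837242e-01] [-0.04326241  0.82094615 -0.37826442] 0.21963040925551167
39 [0, -2, 0, np.float64(-0.02)]
42 [0, -5, 0, np.float64(-0.07)]
47 [-1, -9, 0, np.float64(-0.15)]
53 [-2, -15, 0, np.float64(-0.25)]
58 [-4, -21, 0, np.float64(-0.35)]
64 [-6, -26, 0, np.float64(-0.45)]
70 [-9, -31, 0, np.float64(-0.55)]
76 [-12, -36, 0, np.float64(-0.65)]
81 [-16, -40, 0, np.float64(-0.75)]
87 [-20, -44, 0, np.float64(-0.85)]
93 [-24, -48, 0, np.float64(-0.95)]
98 [-29, -51, 0, np.float64(-1.05)]
104 [-34, -54, 0, np.float64(-1.15)]
110 [-40, -56, 0, np.float64(-1.25)]
116 [-45, -57, 0, np.float64(-1.35)]
121 [-51, -58, 0, np.float64(-1.45)]
127 [-57, -59, 0, np.float64(-1.55)]
133 [-63, -59, 0, np.float64(-1.65)]
139 [-68, -58, 0, np.float64(-1.75)]
144 [-74, -57, 0, np.float64(-1.85)]
```

View pics/z2.png

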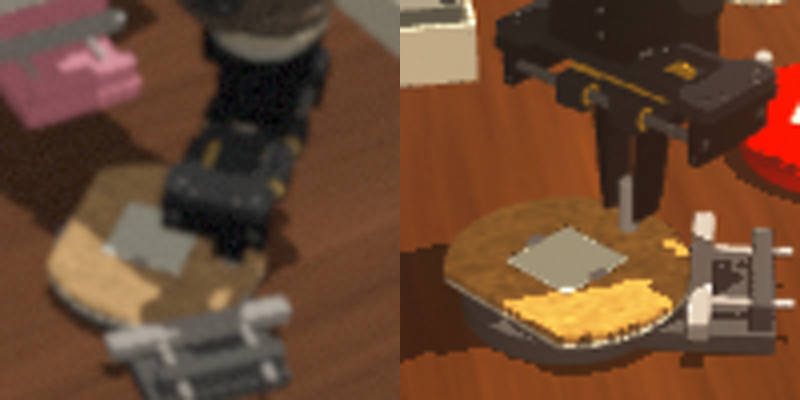

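The pin (zoomed side view, about (626,200)) stands between the two fingers. I'm now following the arc counter-clockwise.

Call:
play_rows:
  targets:
    - {"linear": [0, -2, 0], "turn": -0.02}
    - {"linear": [0, -5, 0], "turn": -0.07}
    - {"linear": [-1, -9, 0], "turn": -0.15}
    - {"linear": [-2, -15, 0], "turn": -0.25}
    - {"linear": [-4, -21, 0], "turn": -0.35}
    - {"linear": [-6, -26, 0], "turn": -0.45}
    - {"linear": [-9, -31, 0], "turn": -0.55}
    - {"linear": [-12, -36, 0], "turn": -0.65}
    - {"linear": [-16, -40, 0], "turn": -0.75}
    - {"linear": [-20, -44, 0], "turn": -0.85}
    - {"linear": [-24, -48, 0], "turn": -0.95}
    - {"linear": [-29, -51, 0], "turn": -1.05}
    - {"linear": [-34, -54, 0], "turn": -1.15}
    - {"linear": [-40, -56, 0], "turn": -1.25}
    - {"linear": [-40, -56, 0], "turn": -1.25}

```text
t: 6.25
eef_pos: [527.2, 213.2, 124.3]
tcp_rot: [-3.141, 0.0, 1.919]
ft_force: [0.2, 0.1, 0.9]
opening: 0.21
```

Run:
```python
from cell import env
import cv2,pickle
from h import *
s=env.state();print(s['t'],s['eef_pos'],s['tcp_rot'],s['ft_force'],s['opening'],s['joints'])
t=[]
for n,(x0,y0) in (("scene",(270,150)),("side",(235,140))):
    p,z=env.read_camera(n);t.append(cv2.resize(p[y0:y0+100,x0:x0+100,::-1],None,fx=4,fy=4,interpolation=cv2.INTER_CUBIC))
cv2.imwrite("pics/z3.png",np.hstack(t))
y0=.669+1.25
A=np.array([547,159]);p0=np.r_[A+58*np.array([np.cos(y0),np.sin(y0)]),124]
th=y0+np.cumsum([.03,.07]+[.1]*8+[.08,.05,.03])
P=[[A[0]+58*np.cos(a),A[1]+58*np.sin(a),124] for a in th]
for a,r in zip(th,rows(p0,y0,P,th)):print(round(np.degrees(a)),r)
```

```text
6.25 [527.15411975 213.17721119 124.25605295] [-3.14134215e+00  8.72639752e-05  1.91882131e+00] [0.15843958 0.06178295 0.90915371] 0.21040625206517247 [ 2.68169797e-01  6.33054726e-01  1.84926374e+00 -1.74575301e-04
  6.59516941e-01 -7.97172007e-02]
112 [0, -2, 0, np.float64(-0.03)]
116 [0, -6, 0, np.float64(-0.1)]
121 [-1, -12, 0, np.float64(-0.2)]
127 [-3, -17, 0, np.float64(-0.3)]
133 [-5, -23, 0, np.float64(-0.4)]
139 [-7, -28, 0, np.float64(-0.5)]
144 [-10, -33, 0, np.float64(-0.6)]
150 [-14, -37, 0, np.float64(-0.7)]
156 [-18, -42, 0, np.float64(-0.8)]
162 [-22, -45, 0, np.float64(-0.9)]
166 [-26, -48, 0, np.float64(-0.98)]
169 [-28, -50, 0, np.float64(-1.03)]
171 [-30, -51, 0, np.float64(-1.06)]
```

View pics/z3.png

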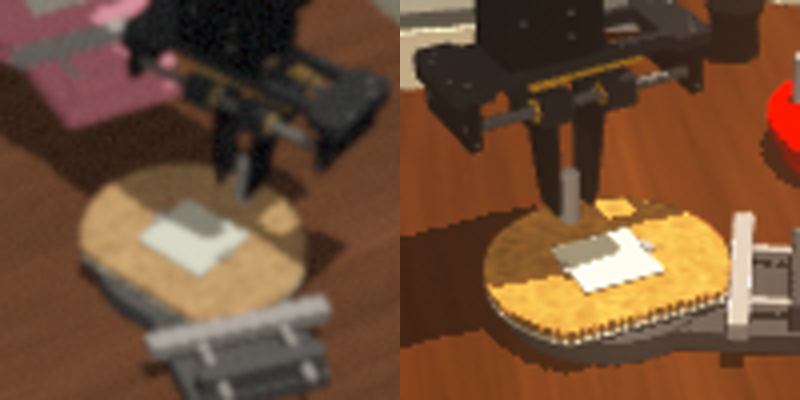

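The disc is following and the pin is still caged. One more stretch of arc should bring the flat to the bar.

Call:
play_rows:
  targets:
    - {"linear": [0, -2, 0], "turn": -0.03}
    - {"linear": [0, -6, 0], "turn": -0.1}
    - {"linear": [-1, -12, 0], "turn": -0.2}
    - {"linear": [-3, -17, 0], "turn": -0.3}
    - {"linear": [-5, -23, 0], "turn": -0.4}
    - {"linear": [-7, -28, 0], "turn": -0.5}
    - {"linear": [-10, -33, 0], "turn": -0.6}
    - {"linear": [-14, -37, 0], "turn": -0.7}
    - {"linear": [-18, -42, 0], "turn": -0.8}
    - {"linear": [-22, -45, 0], "turn": -0.9}
    - {"linear": [-25, -47, 0], "turn": -0.96}
    - {"linear": [-26, -48, 0], "turn": -0.98}
    - {"linear": [-26, -48, 0], "turn": -0.98}
    - {"linear": [-26, -48, 0], "turn": -0.98}

```text
t: 8.1
eef_pos: [491.2, 172.4, 124.2]
tcp_rot: [-3.142, 0.0, 2.898]
ft_force: [0.3, -0.4, -0.2]
opening: 0.212
```

Call:
play_rows:
  targets:
    - {"linear": [0, 0, 0], "turn": 0}
    - {"linear": [0, 0, 0], "turn": 0}
    - {"linear": [0, 0, 0], "turn": 0}
    - {"linear": [0, 0, 0], "turn": 0}
  hand: 44

```text
t: 8.6
eef_pos: [491.1, 172.4, 124.2]
tcp_rot: [-3.142, 0.0, 2.899]
ft_force: [-0.1, -0.7, 0.0]
opening: 0.465
```

Run:
```python
from cell import env
import cv2
from h import *
s=env.state();print(s['t'],s['eef_pos'],s['tcp_rot'],s['ft_force'],s['opening'])
t=[]
for n,(x0,y0) in (("scene",(270,150)),("side",(235,140))):
    p,z=env.read_camera(n);t.append(cv2.resize(p[y0:y0+100,x0:x0+100,::-1],None,fx=4,fy=4,interpolation=cv2.INTER_CUBIC))
cv2.imwrite("pics/z4.png",np.hstack(t))
```

```text
8.6 [491.13568245 172.36770356 124.19252899] [-3.14150664e+00  2.75804323e-06  2.89878212e+00] [-0.07247637 -0.73494379  0.01350007] 0.46498578680801567
```

View pics/z4.png

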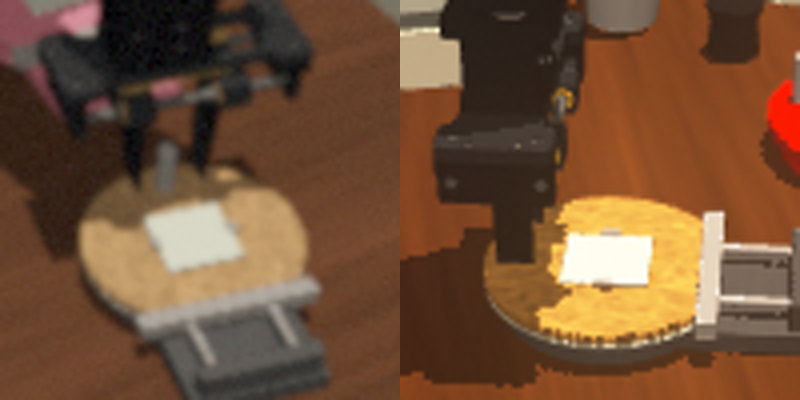

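The bar has slid in against the flat: it sits nearer the disc, and the edge along it is straight. Next I'll lift clear and check.

Call:
play_rows:
  targets:
    - {"linear": [0, 0, -8], "turn": 0}
    - {"linear": [0, 0, -30], "turn": 0}
    - {"linear": [0, 0, -60], "turn": 0}
    - {"linear": [0, 0, -95], "turn": 0}
    - {"linear": [0, 0, -125], "turn": 0}
    - {"linear": [0, 0, -145], "turn": 0}
    - {"linear": [0, 0, -155], "turn": 0}
    - {"linear": [0, 0, -155], "turn": 0}
    - {"linear": [0, 0, -155], "turn": 0}

```text
t: 9.82
eef_pos: [490.9, 172.3, 278.5]
tcp_rot: [-3.141, -0.001, 2.899]
ft_force: [0.6, 0.6, -0.1]
opening: 0.463
```

Run:
```python
from cell import env
import cv2,pickle
from h import *
s=env.state();print(s['t'],s['eef_pos'],s['ft_force'])
d={}
t=[]
for n,(x0,y0) in (("scene",(270,150)),("side",(235,140))):
    p,z=env.read_camera(n);d[n]=(p,z,env.camera_params(n));t.append(cv2.resize(p[y0:y0+100,x0:x0+100,::-1],None,fx=4,fy=4,interpolation=cv2.INTER_CUBIC))
c=env.camera_params("wrist");p,z=env.read_camera("wrist");d["wrist"]=(p,z,c)
pickle.dump(d,open("v5.pkl","wb"))
cv2.imwrite("pics/z5.png",np.hstack(t));cv2.imwrite("pics/w5.png",p[:,:,::-1])
o=pickle.load(open("v0.pkl","rb"))
for n,b in(("scene",(165,210,250,285)),("side",(245,245,350,345))):
    f=cv2.absdiff(o[n][0],d[n][0])[b[1]:b[3],b[0]:b[2]];print(n,"round diff mean",f.mean(),(f.max(2)>40).sum())
```

```text
9.825 [490.92362301 172.2940008  278.45832982] [ 0.60033726  0.56214959 -0.07686747]
scene round diff mean 1.6174117647058823 0
side round diff mean 1.3129523809523809 0
```

View pics/z5.png

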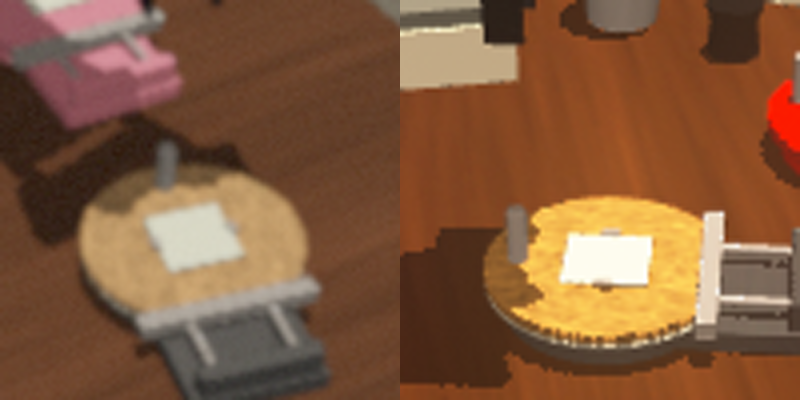

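View pics/w5.png

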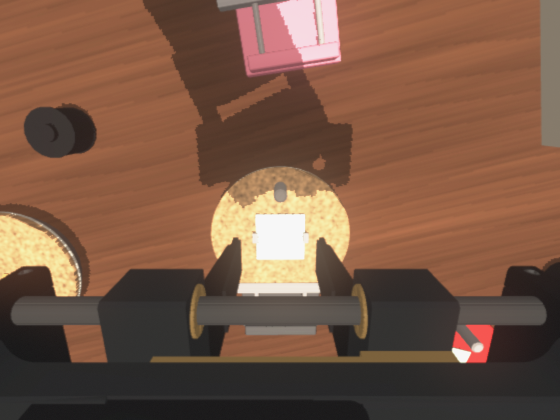

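Run:
```python
from h import *
d=pickle.load(open("v5.pkl","rb"))
C={n:d[n][2] for n in d}
S=lambda x,y:(270+x/4-.4,150+y/4-.4)
T=lambda x,y:(235+(x-400)/4-.4,140+y/4-.4)
A=np.array([547,159,0])
for n,q in(("scene",S(168,149)),("side",T(516,210)),("wrist",(280.5,195))):
    P=onz(C[n],*q,70)-A;print("pin",n,P[:2],np.hypot(*P[:2]),np.degrees(np.arctan2(P[1],P[0])))
for n,a in(("scene",[S(138,323),S(319,287)]),("side",[T(707,335),T(714,215)])):
    a=[onz(C[n],*q,33)-A for q in a];v=a[1]-a[0];m=(a[0]+a[1])/2
    print("bar",n,np.degrees(np.arctan2(v[1],v[0]))+90,"mid",m[:2],np.hypot(*m[:2]))
```

```text
pin scene [-55.24601744  15.12993439] 57.280340059976815 164.6842404190255
pin side [-57.64295448  11.8387532 ] 58.846123732241416 168.39393981345523
pin wrist [-58.21422414  16.84745914] 60.60307559465466 163.85931812588845
bar scene 164.67216870822526 mid [ 67.57470957 -14.46250163] 69.10503112492395
bar side 167.04273766251637 mid [ 62.32424204 -24.21508354] 66.863154406916
```

The bar centre is now about 67–69 mm from the axis, where 60 + 7 = 67 is expected on the flat. The pin angle and the bar normal agree to within a few degrees, so I'm handing in.

Run:
```python
from cell import env
print(env.job_done(),env.state()['t'])
```

```text
the job is handed in; nothing more can be done
the job is handed in; nothing more can be done
```

The flat-edged turntable is turned so its flat lies against the alignment bar, and I handed the job in; no verdict is reported. I held the pin loosely between the fingers and swept it about 128° counter-clockwise. Then I opened the fingers and lifted clear, with the tips at about z = 200 mm and about 10 s on the clock.

**Flat on the bar:** the bar centre moved in to 67–69 mm from the axis, against 67 mm expected on the flat. On the round rim it would be 87 mm.

**Angle:** the pin's bearing came out at 164.7° (scene), 168.4° (side) and 163.9° (wrist). The bar normal reads 164.7° (scene) and 167.0° (side). They agree to about 1° within the scene or the side view and to 4–5° across cameras, which is pixel and calibration scatter and inside the 10° tolerance.

**Round turntable:** its picture did not change from start to end in either the scene or side view, so it was not turned. Force readings taken at the end of each move stayed near 1 N. I did not measure the disc's speed directly.

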